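Lap the sealing face of a sprung cover casting

ROBOT

A 6-joint arm with a two-finger parallel gripper is mounted at the origin on the work surface. World frame = base frame: x ahead of the robot, y to its left, z up, the work surface at z = 0. Lengths are in m, angles in rad, forces in N, time in s.
With the tool pointing down it reaches from about 0.35 to 0.775 m from the base axis. Payload 5.5 kg.
Tool frame: the origin (TCP) lies between the finger pads; the fingertips stand 19 mm ahead of it and the grasp point (between the pads) is the TCP (env.tcp_to_tips is the distance from the TCP to the fingertips, in m); z points along the fingers, y is the direction in which the jaws open and shut (so a half turn about z gives the same grasp; the last joint's range is limited). The gripper opens to 85 mm and grips with 20 to 120 N. Pads are 22 mm wide; open, the fingers measure 114 mm over their backs; the gripper's body (76 mm by 85 mm) begins 54 mm behind the grasp point. The pads swing forward as they close: fully open they stand 13 mm farther back than shut.
Start: joints at [1.169, 0.313, 0.046, 1.304, 0, 1.431], TCP at [0.149, 0.555, 0.25] pointing down, gripper open.
Joint ranges: [-2.76, 2.76], [-0.86, 1.69], [-1.03, 1.26], [-2.2, 2.34], [-1.47, 1.5], [-3.14, 3.14]. Speed limits (rad/s): [2.57, 2.57, 3.14, 3.14, 3.14, 3.14].

INTERFACE

Orientations are given as a unit quaternion [w, x, y, z].
In Python, from workcell import env, eyes, job gives the robot as it stands. The module is installed in compiled form; this text tells all that it offers.
- The arm moves only by the tool move_arm, never from a script. Its argument "commands" is a list of rows, each a list of 3 entries, a list of its own where there are three numbers: the shift along the world's x, y, z as a fraction of full scale, then the turn, a rotation vector about the world's x, y, z as a fraction of full scale, then the gripper command: -1 is shut, 1 is fully open, values between are in proportion. In form: [[[x, y, z], [wx, wy, wz], gripper], ...]. A call has 1 to 5 rows; each row shifts and turns the commanded pose from where the row before left it; what a row does not reach is not made up. Full scale, the value 1, is 0.04 m for a shift and 8 degrees for a turn. A row lasts 1/10 s, in which the tool goes at most 50 mm and 8.59 degrees, less where a joint would pass 70% of its speed; a pose out of reach is approached as far as the arm can. A call with a number of a shift or a turn outside -1 to 1 is refused whole. A call with a gripper value outside its range is refused whole. The fingers move at their own pace and stop on an object; "newtons" is the grip in N (left out, the last holds). Time passes only in rows, so rows that do not move let the fingers close. It gives the time, the measured TCP pose, the force and the opening at its end, in the units of the state.
- env.get_state(): the state, without advancing time (a new reading comes with each control period).
- eyes.read_camera(name): name is "scene" or "top"; returns a dict with "frame" (480x640x3 uint8, red, green, blue), "mtx" (3x3 intrinsics, pixels), "camera_from_world" (4x4, takes a point from world to camera coordinates). Camera axes: x right, y down, z forward; pixel columns grow to the right and rows downward; lengths in m; the calibration is good to about 2 mm. A picture is of the moment at which its call begins. There is no depth.
- job.hand_in(): hands the job in, once; it reports no verdict.
The state is a dict: "clock": time; "joint_pos": joint angles; "qvel": joint speeds; "tau": joint torques, N m; "tcp_pos": TCP position; "orientation": TCP orientation; "wrist_force": force on the tool from outside, world axes, zero at the start; "ft_torque": the same for the moment, N m; "finger_gap": finger opening in m.
Only numpy, scipy, OpenCV 4.12 (cv2) and the standard library are available. Lean on these libraries where they do the work, as an engineer would, in place of code of your own. Each camera call takes 0.05 s, during which the arm holds its last target.

TASK

Dress the cover's sealing face with the lapping block: set the block flat and lengthwise on the end of the face next to the red marker (about flush with that end), press until the sprung cover has sunk about half of its travel (about 6 mm, pointer in the green band, never down to the bottom), and at that steady pressure slide it slowly along the middle of the face until it is about flush with the plain end, without lifting it on the way. Then put the block away sole down in its wooden tray and let go, leaving the other things on the bench alone.

Things in the scene. Friction and masses are not known exactly. Their poses are not given: they have to be found in the camera images.
- block: hand lapping block, 300 g (may vary by a quarter): dark flat sole with an orange edge, 44 mm wide (its x) by 72 mm long (its y) by 16 mm high; on it, in the middle, an upright pale wooden grip rib 22 mm thick (x), 60 mm long (y) and 30 mm tall, so its top is 46 mm above the sole. Origin: centre of the sole's underside; z up. Pinch the rib across its 22 mm thickness; the shoulders beside it are 11 mm wide. It starts sole down on the cork mat
- face (a point): centre of the flat bare-aluminium sealing face, 60 mm wide (x) by 200 mm long (y), z up out of the face, of the green cover casting on the sprung fixture. The point rides with the cover; the face is 65 mm above the bench when not pressed. Its +y end is the one next to the red marker, a red block 50 mm wide and 14 mm thick standing on the fixture's dark base 17 mm beyond the end of the face, its top 50 mm above the bench; the -y end is plain
- cover (a joint): how far the sprung cover is pressed straight down, in m: 0 up, 0.012 bottomed out. It stays level wherever it is pressed. Springs: nothing moves below 3 N (about the weight of the block), then 1.2 N per mm, so about 10 N in all at 6 mm; it rises again when released. A black pointer on the cover's long side facing away from the robot shows it against a white scale plate: green band from 3 to 9 mm down
- mat: cork mat, 110 x 110 x 4 mm, fixed to the bench, to the left or right of the fixture; the block starts on it. Origin: centre of the underside
- tray: shallow open pale-wood tray, the block's place, fixed to the bench on the other side of the fixture: 80 mm (x) by 108 mm (y) outside, 20 mm high, walls 6 mm thick, so 68 by 96 mm inside. Origin: centre of the underside
- tray_in (a point): centre of the tray's inner floor, 6 mm above the bench; axes as the tray's
- can: bystander, loose, to be left alone: red spray can, 60 mm wide, 150 mm tall; origin: centre of its underside
- jar: bystander, loose, to be left alone: amber glass jar, 64 mm wide, 75 mm tall; origin: centre of its underside
- cup: bystander, loose, to be left alone: small steel cup, 72 mm wide, 60 mm tall; origin: centre of its underside
- bearing: bystander, loose, to be left alone: steel bearing ring, 56 mm across, 16 mm tall; origin: centre of its underside
- wrench: bystander, loose, to be left alone: steel wrench lying down; origin: on its underside, handle towards its -x
- driver: bystander, loose, to be left alone: screwdriver with a green handle, lying down; origin: on its underside, handle towards its -x
- sander: bystander, loose, to be left alone: plain wooden sanding block without a grip, 40 x 75 x 28 mm; origin: centre of its underside
Things that resemble listed ones, but are neither listed nor needed, are in the scene too. What is shaped like the block but pink or yellow is not meant. What is shaped like the tray but turquoise is not meant.

How it is judged:
By the outcome, as a careful person would: the job done as asked, in the order asked, and still so for the second after the job is handed in, with the robot touching nothing.
It also fails if it takes over 64 s, if anything falls off the work surface, if the arm or the gripper's body presses on something with over 40 N, if the wrist force passes 120 N, or if a joint passes its speed limit or range.

## Working session

There is one attempt and no reset: what is moved stays moved. The work goes in short steps, Python scripts to look and compute and a tool call to move; the robot and the scene stay as the last step left them, time stands still between calls to the robot, and variables do not carry over. Pictures are saved under pics/ and viewed, and the job is handed in when it is done.

Besides the shell and the picture viewer there is one more tool, called as a command line: name --argument value ..., lists and objects as JSON in quotes. move_arm: Moves the arm, as the interface text tells. Its arguments: {"type":"object","properties":{"commands":{"type":"array","items":{"type":"array"}},"newtons":{"type":"number"}},"required":["commands"]}

```bash
mkdir -p pics; python3 - <<'E'
from workcell import env, eyes, job
import cv2,numpy as np
for n in("scene","top"):
    r=eyes.read_camera(n); cv2.imwrite(f"pics/{n}0.png",r["frame"][:,:,::-1]); print(n,r["mtx"].tolist(),np.round(r["camera_from_world"],4).tolist())
print(env.get_state(),env.tcp_to_tips)
E
```

```text
scene [[485.3320553575911, 0.0, 317.7383966725806], [0.0, 485.3320553575911, 238.39652608270416], [0.0, 0.0, 1.0]] [[0.6151, 0.7883, 0.0165, -0.3253], [0.4917, -0.3671, -0.7896, -0.2137], [-0.6164, 0.4938, -0.6134, 1.5412], [0.0, 0.0, 0.0, 1.0]]
top [[485.6679462050176, 0.0, 318.45239881558786], [0.0, 485.6679462050176, 237.60046031772742], [0.0, 0.0, 1.0]] [[-0.0174, -0.9998, 0.0052, -0.0039], [-0.9876, 0.0164, -0.1562, 0.551], [0.1561, -0.0079, -0.9877, 1.3635], [0.0, 0.0, 0.0, 1.0]]
{'clock': 0.1, 'joint_pos': array([ 1.16940621e+00,  3.13946035e-01,  4.50702263e-02,  1.30363419e+00,
       -1.30047419e-05,  1.43117829e+00]), 'qvel': array([ 4.32578034e-04, -1.33688578e-03,  2.85654531e-03, -1.10898600e-03,
        5.60471477e-05,  4.70034874e-04]), 'tau': array([ 2.68363830e-03, -4.81729209e+01,  2.99242365e+01,  1.28011167e-02,
       -8.37098924e-05,  9.30699827e-06]), 'tcp_pos': array([0.14865142, 0.55498766, 0.2494771 ]), 'orientation': array([-2.22695373e-04,  1.30512601e-01,  9.91446280e-01, -8.27415681e-04]), 'wrist_force': array([-0.09761683,  0.04647768, -0.36864666]), 'ft_torque': array([-0.05167219,  0.04495062, -0.03527391]), 'finger_gap': 0.08508287755784853} 0.019
```

View pics/scene0.png

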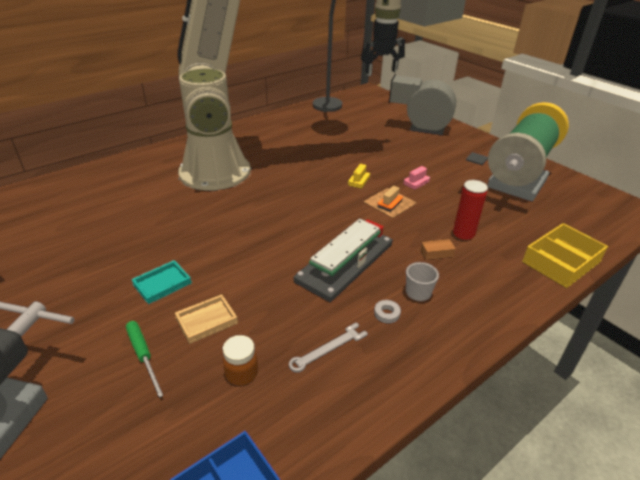

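View pics/top0.png

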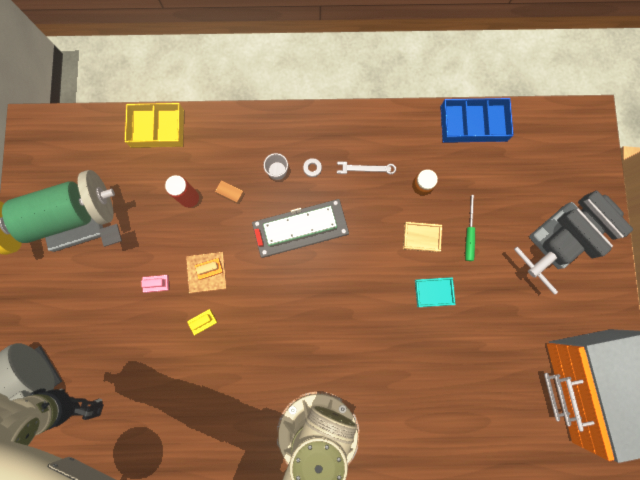

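Lookalikes in the top view:
- Block: orange-edged one on the cork at (208,268), pink (155,284), yellow (202,322). I choose (208,268).
- Tray: pale wood (423,237), turquoise (436,292). I choose (423,237).
- Face: (300,226), with the red marker at its left end (258,238).

Next I check these in a close crop.

```bash
python3 - <<'E'
import cv2,numpy as np
t=cv2.imread("pics/top0.png");s=cv2.imread("pics/scene0.png")
f=lambda im,x,y,w,h:cv2.resize(im[y:y+h,x:x+w],(400,300),interpolation=cv2.INTER_CUBIC)
a=np.vstack([np.hstack([f(t,168,238,80,60),f(t,240,183,120,90)]),np.hstack([f(t,390,207,80,60),f(s,285,160,140,105)])])
cv2.imwrite("pics/crop0.png",a)
E
```

```text
(no output)
```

View pics/crop0.png

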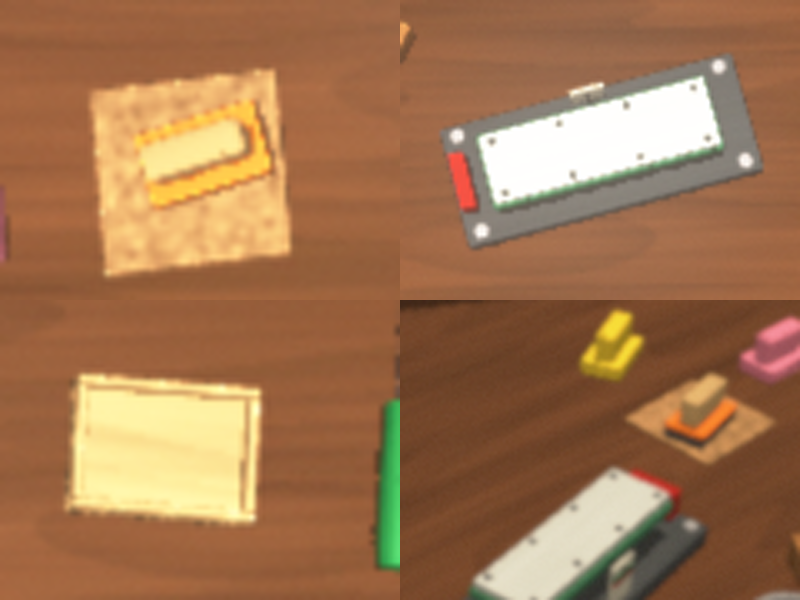

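```bash
cat > h.py <<'E'
import cv2,numpy as np
from workcell import env,eyes
def plane(r,uv,z):
    K=np.array(r["mtx"]);T=np.array(r["camera_from_world"]);R=T[:3,:3];c=-R.T@T[:3,3]
    uv=np.asarray(uv,float).reshape(-1,2)
    d=np.c_[(uv[:,0]-K[0,2])/K[0,0],(uv[:,1]-K[1,2])/K[1,1],np.ones(len(uv))]@R
    return (c+d*((z-c[2])/d[:,2])[:,None])[:,:2]
def proj(r,P):
    T=np.array(r["camera_from_world"]);q=np.asarray(P)@T[:3,:3].T+T[:3,3];q=q@np.array(r["mtx"]).T
    return q[:,:2]/q[:,2:]
def rect(r,mask,z,roi):
    x,y,w,h=roi;m=np.zeros_like(mask);m[y:y+h,x:x+w]=mask[y:y+h,x:x+w]
    n,l,st,_=cv2.connectedComponentsWithStats(m.astype(np.uint8));k=1+np.argmax(st[1:,4]);
    c=max(cv2.findContours((l==k).astype(np.uint8),cv2.RETR_EXTERNAL,cv2.CHAIN_APPROX_NONE)[0],key=len)
    P=plane(r,c[:,0],z)*1000
    (cx,cy),(a,b),an=cv2.minAreaRect(P.astype(np.float32))
    if a>b:an+=90
    else: pass
    # direction of long side
    lo=an if a<=b else an-90
    box=cv2.boxPoints(((cx,cy),(a,b),an if a<=b else an-90))
    e=[box[1]-box[0],box[2]-box[1]];e=max(e,key=np.linalg.norm)
    return (cx,cy),sorted((a,b)),np.degrees(np.arctan2(e[1],e[0]))%180,st[k]
E
python3 - <<'E'
from h import *
r=eyes.read_camera("top");f=r["frame"];hsv=cv2.cvtColor(f,cv2.COLOR_RGB2HSV);H,S,V=[hsv[...,i].astype(int) for i in range(3)]
print("cells",f[268,208],f[277,210],f[226,300],f[237,423],f[262,190],f[290,202])
face=(S<45)&(V>200); print("face",rect(r,face,.065,(245,195,105,65)))
red=((H<6)|(H>174))&(S>150)&(V>150);print("red",rect(r,red,.05,(245,215,30,40)))
tray=(V>190)&(H>12)&(H<32);print("tray",rect(r,tray,.02,(395,210,60,50)))
org=(H<22)&(S>165)&(V>200);print("org",rect(r,org,.02,(190,255,40,30)))
rib=(H>14)&(H<30)&(S<150)&(V>215);print("rib",rect(r,rib,.05,(194,258,28,18)))
m=np.zeros(f.shape,np.uint8);m[face]=255;m[red]=(255,0,0);m[tray]=(0,255,0);m[rib]=(255,255,0);m[org]=(255,128,0)
o=np.vstack([np.hstack([cv2.resize(q[y:y+h,x:x+w],(400,300),interpolation=0) for x,y,w,h in((188,250,48,36),(240,183,120,90))]) for q in (m,f)])
cv2.imwrite("pics/mask.png",o[:,:,::-1])
E
```

```text
cells [254 236 156] [245 192 117] [255 254 253] [253 230 150] [239 180 112] [235 175 108]
face ((585.5595703125, 40.926414489746094), [62.24905776977539, 201.22425842285156], np.float32(104.39779), array([ 263,  206,   73,   38, 1471], dtype=int32))
red ((554.7865600585938, 159.92276000976562), [13.231720924377441, 49.782386779785156], np.float32(13.943867), array([255, 229,   8,  17,  81], dtype=int32))
tray ((553.458984375, -319.9904479980469), [82.2374496459961, 111.11709594726562], np.float32(84.57718), array([ 403,  222,   39,   30, 1022], dtype=int32))
org ((469.0706787109375, 309.5018310546875), [45.80880355834961, 71.96011352539062], np.float32(107.28141), array([195, 258,  27,  22, 172], dtype=int32))
rib ((466.8565673828125, 312.69659423828125), [26.53291130065918, 66.5250015258789], np.float32(102.450386), array([194, 262,  23,  14, 172], dtype=int32))
```

View pics/mask.png

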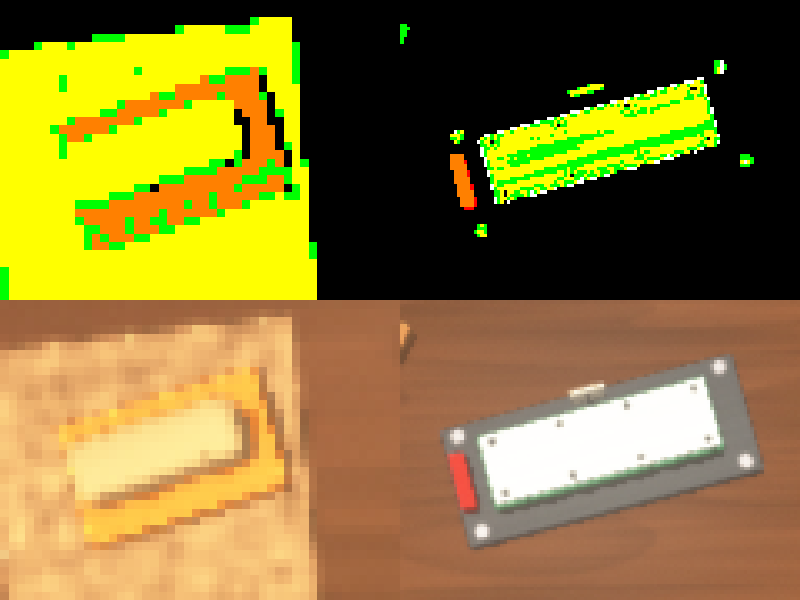

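```bash
cat >> h.py <<'E'
def box(r,img,x,y,yaw,w,l,z,s,off,col):
    a=np.radians(yaw);u=np.array([np.cos(a),np.sin(a)]);v=np.array([u[1],-u[0]])
    P=[np.r_[np.array([x,y])/1+p*l/2*u+q*w/2*v,z] for p,q in((1,1),(1,-1),(-1,-1),(-1,1))]
    uv=(proj(r,np.array(P))+.5-np.array(off))*s
    cv2.polylines(img,[np.round(uv*8).astype(np.int32)],True,col,1,cv2.LINE_AA,3)
def crop(r,off,w,h,s): 
    x,y=off;return cv2.resize(np.ascontiguousarray(r["frame"][y:y+h,x:x+w,::-1]),(w*s,h*s),interpolation=cv2.INTER_CUBIC)
E
python3 - <<'E'
from h import *
o=[]
for n,offs in(("top",[(188,250),(398,214),(252,195)]),("scene",[(362,180),(175,290),(290,205)])):
    r=eyes.read_camera(n);row=[]
    for k,off in enumerate(offs):
        w,h=[(52,40),(65,50),(104,80)][k];s=[5,4,2.5][k]
        im=cv2.resize(np.ascontiguousarray(r["frame"][off[1]:off[1]+h,off[0]:off[0]+w,::-1]),(260,200),interpolation=cv2.INTER_CUBIC)
        if k==0:
            box(r,im,.469,.3095,106,.022,.060,.05,s,off,(255,0,0));box(r,im,.469,.3095,106,.044,.072,.02,s,off,(0,0,255))
        if k==1: box(r,im,.5535,-.320,84.6,.08,.108,.02,s,off,(0,0,255))
        if k==2: box(r,im,.5855,.041,104.4,.06,.2,.065,s,off,(0,0,255))
        row.append(im)
    o.append(np.hstack(row))
cv2.imwrite("pics/ov.png",np.vstack(o))
E
```

```text
(no output)
```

View pics/ov.png

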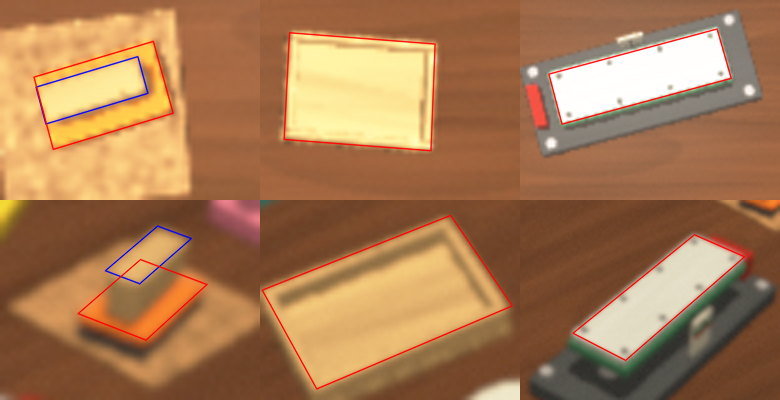

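The overlays fit in both views. The block is at (0.469, 0.3095) with its long axis at 106°, the face at (0.5855, 0.041) at 104.4°, and the tray at (0.5535, -0.320) at 84.6°. I'm moving to hover over the block.

move_arm --commands '[[[0.8,-0.61,-0.25],[0,0,-0.74],1],[[0.8,-0.61,-0.25],[0,0,-0.74],1],[[0.8,-0.61,-0.25],[0,0,-0.74],1],[[0.8,-0.61,-0.25],[0,0,-0.74],1],[[0.8,-0.61,-0.25],[0,0,-0.74],1]]' --newtons 80

```text
clock: 0.75
tcp_pos: [0.3098, 0.4324, 0.2]
orientation: [0.0, 0.381, 0.924, 0.0]
wrist_force: [0.9, -0.3, -0.3]
finger_gap: 0.0855
```

move_arm --commands '[[[0.8,-0.61,-0.25],[0,0,-0.74],1],[[0.8,-0.61,-0.25],[0,0,-0.74],1],[[0.8,-0.61,-0.25],[0,0,-0.74],1],[[0.8,-0.61,-0.25],[0,0,-0.74],1],[[0.8,-0.61,-0.25],[0,0,-0.74],1]]'

```text
clock: 1.25
tcp_pos: [0.47, 0.3103, 0.1499]
orientation: [0.0, 0.605, 0.796, 0.0]
wrist_force: [-0.0, 1.0, 0.3]
finger_gap: 0.0853
```

move_arm --commands '[[[0,0,0],[0,0,0],1],[[0,0,0],[0,0,0],1],[[0,0,0],[0,0,0],1]]'

```text
clock: 1.55
tcp_pos: [0.4682, 0.3118, 0.1504]
orientation: [-0.0, 0.603, 0.798, -0.0]
wrist_force: [0.7, 0.4, -0.0]
finger_gap: 0.0852
```

```bash
python3 - <<'E'
from h import *
for i in range(3):
    eyes.read_camera("top"); s=env.get_state();print(s["clock"],s["tcp_pos"].round(4),s["orientation"].round(4),s["wrist_force"].round(2))
E
```

```text
1.6 [0.4681 0.3121 0.1506] [-1.000e-04  6.025e-01  7.981e-01  1.000e-04] [-0.72 -0.    0.32]
1.65 [0.468  0.3123 0.1507] [0.000e+00 6.024e-01 7.982e-01 2.000e-04] [ 0.03  0.15 -0.77]
1.7 [0.468  0.3124 0.1508] [1.000e-04 6.023e-01 7.983e-01 3.000e-04] [ 0.41  0.31 -0.59]
```

move_arm --commands '[[[0.025,-0.07,-0.6],[0,0,0],1],[[0,0,-0.6],[0,0,0],1],[[0,0,-0.6],[0,0,0],1],[[0,0,-0.5],[0,0,0],1],[[0,0,-0.3],[0,0,0],1]]'

```text
clock: 2.2
tcp_pos: [0.4684, 0.3091, 0.0451]
orientation: [-0.0, 0.602, 0.798, -0.001]
wrist_force: [-0.6, 0.1, 0.3]
finger_gap: 0.085
```

move_arm --commands '[[[0,0,0],[0,0,0],1],[[0,0,0],[0,0,0],1],[[0,0,0],[0,0,0],1]]'

```text
clock: 2.5
tcp_pos: [0.4707, 0.3093, 0.0476]
orientation: [0.001, 0.603, 0.798, 0.001]
wrist_force: [-0.4, -0.5, 0.3]
finger_gap: 0.0853
```

```bash
python3 - <<'E'
from h import *
o=[]
for n,off in(("top",(180,240)),("scene",(350,160))):
    r=eyes.read_camera(n);o.append(crop(r,off,70,60,6))
s=env.get_state();print(s["clock"],s["tcp_pos"].round(4),s["orientation"].round(4),s["wrist_force"].round(2))
cv2.imwrite("pics/pre.png",cv2.resize(np.hstack(o),(800,343)))
E
```

```text
2.6 [0.4707 0.3091 0.0475] [5.000e-04 6.032e-01 7.976e-01 1.000e-03] [ 0.76  0.76 -0.51]
```

View pics/pre.png

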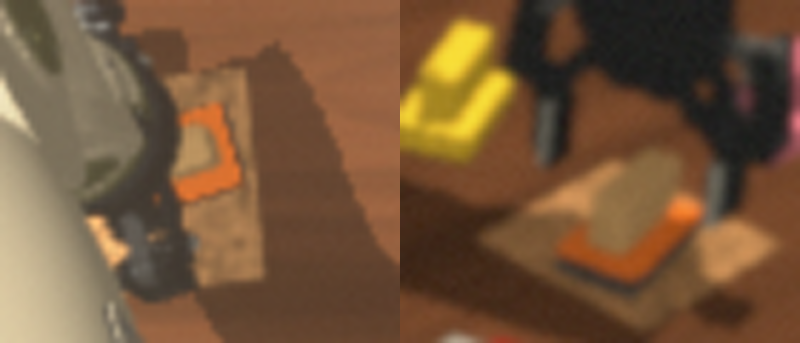

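The fingers straddle the rib and the orange-edged block sits between them. I'm going down the last 5 mm and closing.

move_arm --commands '[[[-0.02,0,-0.13],[0,0,0],1],[[0,0,0],[0,0,0],-1],[[0,0,0],[0,0,0],-1],[[0,0,0],[0,0,0],-1],[[0,0,0],[0,0,0],-1]]' --newtons 80

```text
clock: 3.1
tcp_pos: [0.4691, 0.3086, 0.0412]
orientation: [0.0, 0.603, 0.798, 0.0]
wrist_force: [0.3, 0.7, 0.5]
finger_gap: 0.0284
```

move_arm --commands '[[[0,0,0],[0,0,0],-1],[[0,0,0],[0,0,0],-1],[[0,0,0],[0,0,0],-1]]'

```text
clock: 3.4
tcp_pos: [0.4696, 0.3088, 0.0416]
orientation: [0.0, 0.603, 0.798, 0.001]
wrist_force: [0.7, -0.9, 3.8]
finger_gap: 0.0208
```

move_arm --commands '[[[0,0,0.25],[0,0,0],-1],[[0,0,0.6],[0,0,0],-1],[[0,0,0.9],[0,0,0],-1],[[0,0,0.75],[0,0,0],-1],[[0,0,0.25],[0,0,0],-1]]'

```text
clock: 3.9
tcp_pos: [0.47, 0.3093, 0.1542]
orientation: [0.001, 0.603, 0.798, 0.002]
wrist_force: [-0.2, 1.1, -3.4]
finger_gap: 0.0204
```

move_arm --commands '[[[0,0,0],[0,0,0],-1],[[0,0,0],[0,0,0],-1],[[0,0,0],[0,0,0],-1]]'

```text
clock: 4.2
tcp_pos: [0.4677, 0.308, 0.149]
orientation: [-0.001, 0.603, 0.798, -0.002]
wrist_force: [0.6, -0.3, -3.5]
finger_gap: 0.0206
```

```bash
python3 - <<'E'
from h import *
r=eyes.read_camera("scene");s=env.get_state();print(s)
cv2.imwrite("pics/lift.png",crop(r,(340,80),120,100,6))
for i in range(3):
    eyes.read_camera("top"); s=env.get_state();print(s["clock"],s["tcp_pos"].round(4),s["orientation"].round(4),s["wrist_force"].round(2),s["finger_gap"])
E
```

```text
{'clock': 4.25, 'joint_pos': array([ 4.39034819e-01,  3.37225521e-01, -1.73678490e-01,  1.06360759e+00,
        2.55092099e-05,  1.73411283e+00]), 'qvel': array([0.00060503, 0.00060639, 0.00890754, 0.00349134, 0.00053126,
       0.00013024]), 'tau': array([ 1.49503187e-02, -4.97598767e+01,  2.94927174e+01,  1.42678511e-02,
        6.45490887e-03, -3.59025910e-05]), 'tcp_pos': array([0.4677995 , 0.30806943, 0.14906752]), 'orientation': array([-0.00087606,  0.6032244 ,  0.79756936, -0.00163814]), 'wrist_force': array([ 0.16677419, -0.77177407, -2.80020306]), 'ft_torque': array([-0.02684046, -0.00691571,  0.00492614]), 'finger_gap': 0.0204565476178678}
4.3 [0.468  0.3081 0.1493] [-7.000e-04  6.032e-01  7.976e-01 -1.400e-03] [-0.62 -0.17 -3.58] 0.02083895206250514
4.35 [0.4682 0.3083 0.1496] [-6.000e-04  6.032e-01  7.976e-01 -1.200e-03] [ 0.52  0.6  -3.74] 0.020673337088024313
4.4 [0.4684 0.3084 0.1499] [-5.000e-04  6.032e-01  7.976e-01 -9.000e-04] [-0.17 -0.38 -4.11] 0.020857336407367113
```

View pics/lift.png

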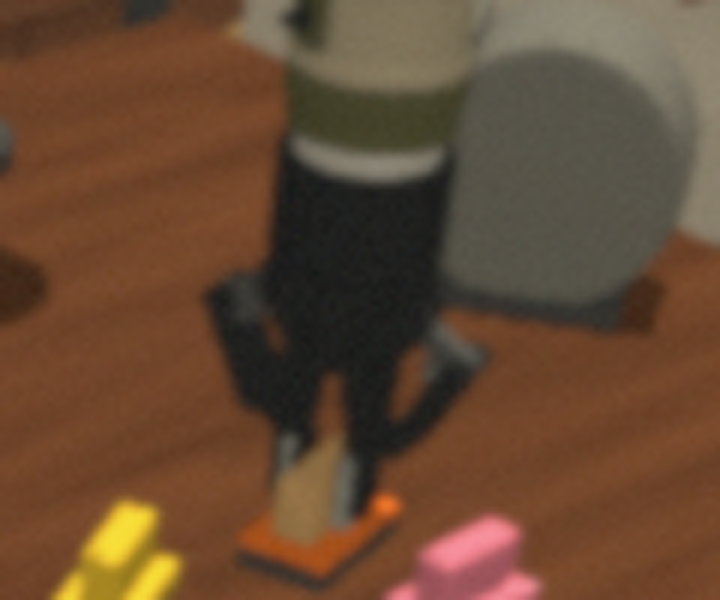

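move_arm --commands '[[[0.3,-0.6,0],[0,0,-0.19],-1],[[0.42,-0.86,0],[0,0,0],-1],[[0.42,-0.86,0],[0,0,0],-1],[[0.42,-0.86,0],[0,0,0],-1],[[0.42,-0.86,0],[0,0,0],-1]]'

```text
clock: 4.9
tcp_pos: [0.5485, 0.1457, 0.1507]
orientation: [-0.0, 0.614, 0.79, -0.0]
wrist_force: [0.7, 0.8, -2.8]
finger_gap: 0.021
```

move_arm --commands '[[[0.35,-0.7,0],[0,0,0],-1],[[0.18,-0.4,0],[0,0,0],-1],[[0,0,0],[0,0,0],-1],[[0,0,0],[0,0,0],-1],[[0,0,0],[0,0,0],-1]]'

```text
clock: 5.4
tcp_pos: [0.5686, 0.1041, 0.1509]
orientation: [-0.001, 0.613, 0.79, -0.0]
wrist_force: [-0.4, 1.0, -3.6]
finger_gap: 0.0205
```

```bash
cat > st.py <<'E'
from h import *
import sys
F=[];P=[];
for i in range(int(sys.argv[1]) if len(sys.argv)>1 else 2):
    eyes.read_camera("top"); s=env.get_state();F.append(s["wrist_force"]);P.append(s["tcp_pos"])
    q=s["orientation"]
p=np.mean(P,0);print(s["clock"],"tcp",p.round(4),P[-1].round(4),"F",np.mean(F,0).round(2),"T",s["ft_torque"].round(2),"yaw",(2*np.degrees(np.arctan2(q[2],q[1]))).round(2),q.round(4))
u=np.array([np.cos(np.radians(104.4)),np.sin(np.radians(104.4))]);d=p[:2]-[.5855,.041];print("along mm",d@u*1000,"across(x)",(d@[u[1],-u[0]])*1000)
E
python3 st.py
```

```text
5.5 tcp [0.5688 0.1043 0.151 ] [0.5688 0.1043 0.1511] F [ 0.26  0.2  -3.52] T [-0.02 -0.02 -0.02] yaw 104.39 [-2.000e-04  6.130e-01  7.901e-01 -0.000e+00]
along mm 65.44881510225731 across(x) -0.4839333628050457
```

move_arm --commands '[[[0.015,-0.06,-0.3],[0,0,0],-1],[[0,0,-0.35],[0,0,0],-1],[[0,0,-0.3],[0,0,0],-1],[[0,0,-0.1],[0,0,0],-1],[[0,0,0],[0,0,0],-1]]'

```text
clock: 6.0
tcp_pos: [0.5692, 0.1008, 0.1079]
orientation: [-0.001, 0.614, 0.79, -0.001]
wrist_force: [0.1, -0.5, -4.3]
finger_gap: 0.0206
```

```bash
python3 st.py; python3 - <<'E'
from h import *
o=[crop(eyes.read_camera("top"),(240,180),110,90,4),crop(eyes.read_camera("scene"),(290,180),110,90,4)]
cv2.imwrite("pics/hov.png",cv2.resize(np.hstack(o),(800,327)))
E
```

```text
6.1 tcp [0.57   0.1007 0.109 ] [0.5702 0.1007 0.1093] F [ 0.48 -0.22 -3.23] T [-0.03 -0.01 -0.01] yaw 104.29 [1.000e-04 6.137e-01 7.895e-01 1.000e-04]
along mm 61.70708339555144 across(x) -0.15049115473490182
```

View pics/hov.png

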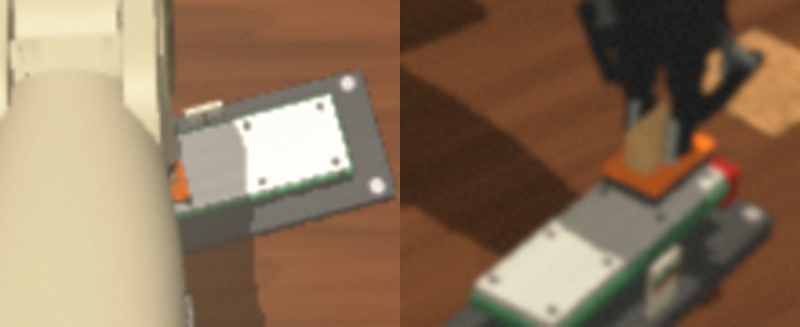

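move_arm --commands '[[[-0.01,0.04,-0.05],[0,0,0],-1],[[0,0,-0.05],[0,0,0],-1],[[0,0,-0.05],[0,0,0],-1],[[0,0,-0.03],[0,0,0],-1],[[0,0,-0.02],[0,0,0],-1]]'

```text
clock: 6.7
tcp_pos: [0.5696, 0.1023, 0.1014]
orientation: [0.0, 0.614, 0.79, 0.0]
wrist_force: [-1.1, 0.1, 0.9]
finger_gap: 0.0206
```

```bash
python3 st.py 3
```

```text
6.85 tcp [0.5696 0.1023 0.1014] [0.5697 0.1023 0.1014] F [-1.54  0.69  0.22] T [0.02 0.3  0.02] yaw 104.28 [1.000e-04 6.137e-01 7.895e-01 1.000e-04]
along mm 63.28903747671763 across(x) -0.12150393884494917
```

move_arm --commands '[[[0,0,-0.03],[0,0,0],-1],[[0,0,-0.03],[0,0,0],-1],[[0,0,-0.03],[0,0,0],-1],[[0,0,-0.03],[0,0,0],-1],[[0,0,-0.015],[0,0,0],-1]]'

```text
clock: 7.35
tcp_pos: [0.5697, 0.1022, 0.0962]
orientation: [0.0, 0.614, 0.79, 0.0]
wrist_force: [-3.3, -0.1, 7.7]
finger_gap: 0.0209
```

```bash
python3 st.py 3; python3 - <<'E'
from h import *
o=[crop(eyes.read_camera("top"),(240,180),110,90,4),crop(eyes.read_camera("scene"),(325,205),80,65,6)]
o=[cv2.resize(x,(400,325)) for x in o];cv2.imwrite("pics/press.png",np.hstack(o))
E
```

```text
7.5 tcp [0.5697 0.1023 0.0963] [0.5696 0.1023 0.0963] F [-3.57 -0.04  6.54] T [ 0.01  0.91 -0.04] yaw 104.28 [2.000e-04 6.137e-01 7.895e-01 2.000e-04]
along mm 63.29741013361903 across(x) -0.11207239476731437
```

View pics/press.png

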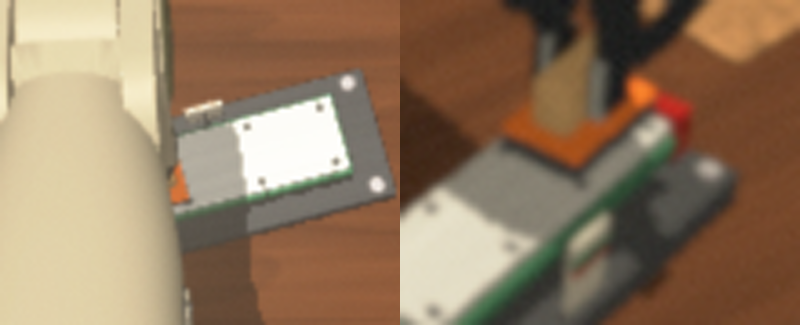

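```bash
python3 - <<'E'
from h import *
r=eyes.read_camera("scene");off=(325,205);im=crop(r,off,80,65,9)
box(r,im,.5855,.041,104.4,.06,.2,.0593,9,off,(0,0,255))
box(r,im,.5696,.103,104.3,.044,.072,.0593+.016,9,off,(255,0,0))
box(r,im,.5696,.103,104.3,.022,.06,.0593+.046,9,off,(255,255,0))
cv2.imwrite("pics/press2.png",im)
E
```

```text
(no output)
```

View pics/press2.png

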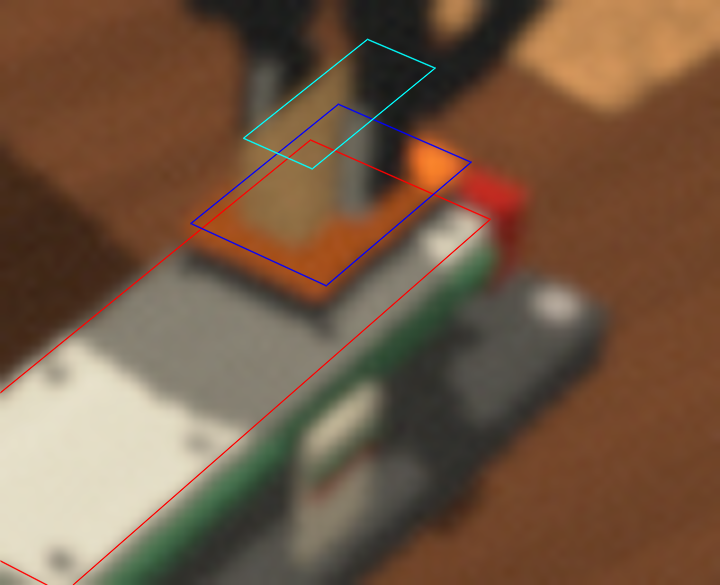

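move_arm --commands '[[[0.0075,-0.03,0],[0,0,0],-1],[[0.0155,-0.06,0],[0,0,0],-1],[[0.0155,-0.06,0],[0,0,0],-1],[[0.0155,-0.06,0],[0,0,0],-1],[[0.0155,-0.06,0],[0,0,0],-1]]'

```text
clock: 8.15
tcp_pos: [0.5735, 0.0931, 0.0968]
orientation: [0.0, 0.613, 0.79, 0.002]
wrist_force: [-1.7, 6.2, 6.6]
finger_gap: 0.0206
```

```bash
python3 st.py 2
```

```text
8.25 tcp [0.5736 0.0927 0.0968] [0.5736 0.0927 0.0968] F [-1.43  5.49  6.94] T [ 0.9   0.36 -0.05] yaw 104.32 [3.000e-04 6.134e-01 7.897e-01 2.100e-03]
along mm 53.04206433851441 across(x) 1.3376284315937406
```

move_arm --commands '[[[0.011,-0.06,0],[0,0,0],-1],[[0.011,-0.06,0],[0,0,0],-1],[[0.011,-0.06,0],[0,0,0],-1],[[0.011,-0.06,0],[0,0,0],-1],[[0.011,-0.06,0],[0,0,0],-1]]'

```text
clock: 8.75
tcp_pos: [0.576, 0.0811, 0.0969]
orientation: [0.0, 0.613, 0.79, 0.002]
wrist_force: [-0.3, 6.5, 6.7]
finger_gap: 0.0204
```

move_arm --commands '[[[0.0145,-0.06,0],[0,0,0],-1],[[0.0145,-0.06,0],[0,0,0],-1],[[0.0145,-0.06,0],[0,0,0],-1],[[0.0145,-0.06,0],[0,0,0],-1],[[0.0145,-0.06,0],[0,0,0],-1]]'

```text
clock: 9.25
tcp_pos: [0.5788, 0.0691, 0.0969]
orientation: [0.0, 0.613, 0.79, 0.002]
wrist_force: [-1.0, 6.1, 7.0]
finger_gap: 0.0207
```

```bash
python3 st.py 1
```

```text
9.3 tcp [0.5789 0.0688 0.0969] [0.5789 0.0688 0.0969] F [-0.76  5.05  6.51] T [ 1.09  0.28 -0.07] yaw 104.33 [4.000e-04 6.134e-01 7.898e-01 2.300e-03]
along mm 28.52600083855572 across(x) 0.5367086939498967
```

move_arm --commands '[[[0.0145,-0.06,0],[0,0,0],-1],[[0.0145,-0.06,0],[0,0,0],-1],[[0.0145,-0.06,0],[0,0,0],-1],[[0.0145,-0.06,0],[0,0,0],-1],[[0.0145,-0.06,0],[0,0,0],-1]]'

```text
clock: 9.8
tcp_pos: [0.5817, 0.0571, 0.0969]
orientation: [0.0, 0.613, 0.79, 0.002]
wrist_force: [-1.0, 6.1, 7.4]
finger_gap: 0.0207
```

move_arm --commands '[[[0.0155,-0.06,0],[0,0,0],-1],[[0.0155,-0.06,0],[0,0,0],-1],[[0.0155,-0.06,0],[0,0,0],-1],[[0.0155,-0.06,0],[0,0,0],-1],[[0.0155,-0.06,0],[0,0,0],-1]]'

```text
clock: 10.3
tcp_pos: [0.5847, 0.0451, 0.0969]
orientation: [0.0, 0.613, 0.79, 0.002]
wrist_force: [-1.1, 6.4, 6.8]
finger_gap: 0.0204
```

move_arm --commands '[[[0.0155,-0.06,0],[0,0,0],-1],[[0.0155,-0.06,0],[0,0,0],-1],[[0.0155,-0.06,0],[0,0,0],-1],[[0.0155,-0.06,0],[0,0,0],-1],[[0.0155,-0.06,0],[0,0,0],-1]]'

```text
clock: 10.8
tcp_pos: [0.5878, 0.0331, 0.0968]
orientation: [0.0, 0.613, 0.79, 0.002]
wrist_force: [-1.3, 6.8, 6.7]
finger_gap: 0.0206
```

```bash
python3 st.py 1
```

```text
10.85 tcp [0.5879 0.0327 0.0968] [0.5879 0.0327 0.0968] F [-1.17  5.44  7.26] T [ 1.09  0.31 -0.12] yaw 104.33 [4.000e-04 6.134e-01 7.898e-01 2.200e-03]
along mm -8.658927920504688 across(x) 0.2791686466527057
```

move_arm --commands '[[[0.0155,-0.06,0],[0,0,0],-1],[[0.0155,-0.06,0],[0,0,0],-1],[[0.0155,-0.06,0],[0,0,0],-1],[[0.0155,-0.06,0],[0,0,0],-1],[[0.0155,-0.06,0],[0,0,0],-1]]'

```text
clock: 11.35
tcp_pos: [0.5909, 0.0211, 0.0968]
orientation: [0.0, 0.613, 0.79, 0.002]
wrist_force: [-1.4, 6.7, 7.4]
finger_gap: 0.0208
```

move_arm --commands '[[[0.0155,-0.06,0],[0,0,0],-1],[[0.0155,-0.06,0],[0,0,0],-1],[[0.0155,-0.06,0],[0,0,0],-1],[[0.0155,-0.06,0],[0,0,0],-1],[[0.0155,-0.06,0],[0,0,0],-1]]'

```text
clock: 11.85
tcp_pos: [0.594, 0.0091, 0.0968]
orientation: [0.0, 0.613, 0.79, 0.002]
wrist_force: [-0.3, 5.5, 7.4]
finger_gap: 0.0206
```

move_arm --commands '[[[0.0155,-0.06,0],[0,0,0],-1],[[0.0155,-0.06,0],[0,0,0],-1],[[0.0155,-0.06,0],[0,0,0],-1],[[0.0155,-0.06,0],[0,0,0],-1],[[0.0155,-0.06,0],[0,0,0],-1]]'

```text
clock: 12.35
tcp_pos: [0.597, -0.0029, 0.0968]
orientation: [0.0, 0.613, 0.79, 0.002]
wrist_force: [-0.4, 7.3, 7.6]
finger_gap: 0.0208
```

move_arm --commands '[[[0.0155,-0.06,0],[0,0,0],-1],[[0.0155,-0.06,0],[0,0,0],-1],[[0.0155,-0.06,0],[0,0,0],-1],[[0.0155,-0.06,0],[0,0,0],-1],[[0,0,0],[0,0,0],-1]]'

```text
clock: 12.85
tcp_pos: [0.5996, -0.013, 0.0968]
orientation: [0.0, 0.613, 0.79, 0.002]
wrist_force: [1.0, 5.8, 6.8]
finger_gap: 0.0206
```

```bash
python3 st.py 1;  python3 - <<'E'
from h import *
r=eyes.read_camera("scene");off=(285,225);im=crop(r,off,80,65,9)
box(r,im,.5855,.041,104.4,.06,.2,.0595,9,off,(0,0,255))
cv2.imwrite("pics/end.png",im)
E
```

```text
12.9 tcp [ 0.5996 -0.013   0.0968] [ 0.5996 -0.013   0.0968] F [-0.22  5.51  7.46] T [ 0.95  0.24 -0.02] yaw 104.33 [5.000e-04 6.134e-01 7.898e-01 1.900e-03]
along mm -55.753939193362996 across(x) 0.20827395112655522
```

View pics/end.png

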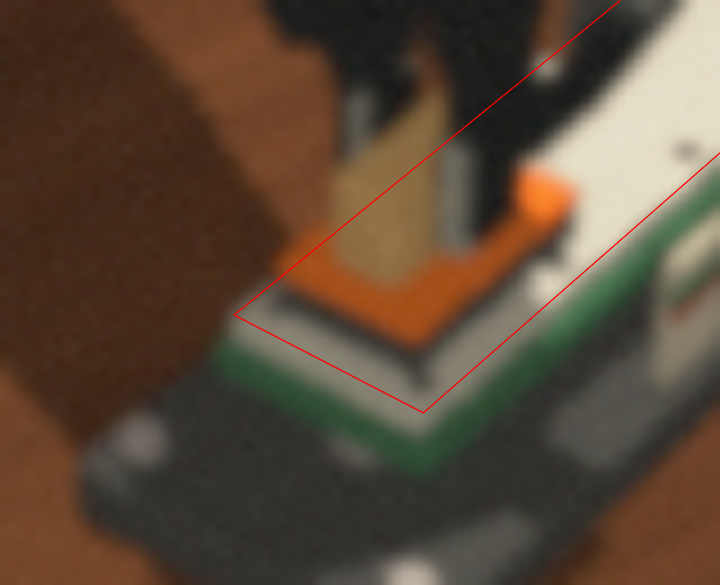

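move_arm --commands '[[[0.0155,-0.06,0],[0,0,0],-1],[[0.0155,-0.06,0],[0,0,0],-1],[[0.0155,-0.06,0],[0,0,0],-1],[[0.0077,-0.03,0],[0,0,0],-1],[[0,0,0],[0,0,0],-1]]'

```text
clock: 13.45
tcp_pos: [0.6017, -0.0212, 0.0968]
orientation: [0.0, 0.613, 0.79, 0.002]
wrist_force: [-1.4, 6.0, 7.4]
finger_gap: 0.0205
```

```bash
python3 st.py 1;  python3 - <<'E'
from h import *
r=eyes.read_camera("scene");off=(285,225);im=crop(r,off,80,65,9)
box(r,im,.5855,.041,104.4,.06,.2,.0595,9,off,(0,0,255))
box(r,im,.6015,-.0215,104.4,.044,.072,.0595,9,off,(255,255,0))
cv2.imwrite("pics/end2.png",im)
t=eyes.read_camera("top");im=crop(t,(285,185),80,65,9);box(t,im,.5855,.041,104.4,.06,.2,.0595,9,(285,185),(0,0,255))
cv2.imwrite("pics/end3.png",im)
E
```

```text
13.5 tcp [ 0.6017 -0.0212  0.0968] [ 0.6017 -0.0212  0.0968] F [0.37 6.43 6.48] T [ 1.03  0.3  -0.05] yaw 104.34 [4.000e-04 6.133e-01 7.898e-01 1.900e-03]
along mm -64.2934292599089 across(x) 0.23148819293112088
```

View pics/end2.png

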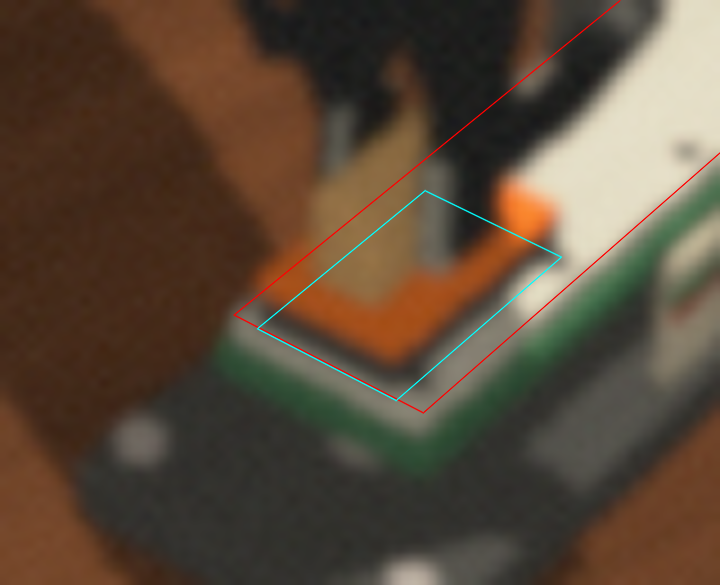

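View pics/end3.png

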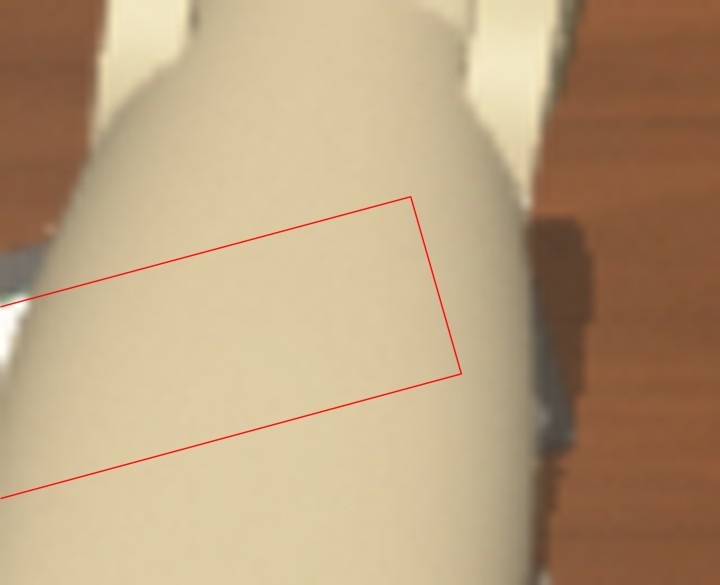

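```bash
python3 - <<'E'
from h import *
r=eyes.read_camera("scene");off=(285,225)
f=cv2.imread("pics/scene0.png");b=f[225:290,285:365];im=cv2.resize(b,(720,585),interpolation=cv2.INTER_CUBIC)
box(r,im,.5855,.041,104.4,.06,.2,.065,9,off,(0,0,255))
box(r,im,.5855,.041,104.4,.06,.2,.0595,9,off,(255,0,0))
cv2.imwrite("pics/orig.png",im)
E
```

```text
(no output)
```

View pics/orig.png

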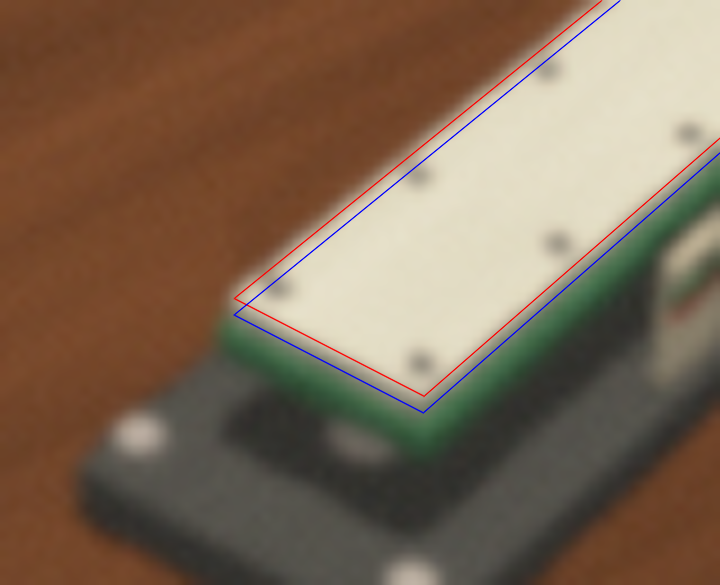

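```bash
python3 - <<'E'
from h import *
r=eyes.read_camera("scene");off=(308,240);s=18
im=crop(r,off,40,32,s);raw=im.copy()
box(r,im,.5855,.041,104.4,.06,.2,.0595,s,off,(0,0,255))
for z,c in((.0595,(255,255,0)),(.0755,(255,0,0))): box(r,im,.6015,-.0215,104.4,.044,.072,z,s,off,c)
cv2.imwrite("pics/e4.png",im)
cv2.imwrite("pics/e5.png",raw)
E
```

```text
(no output)
```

View pics/e4.png

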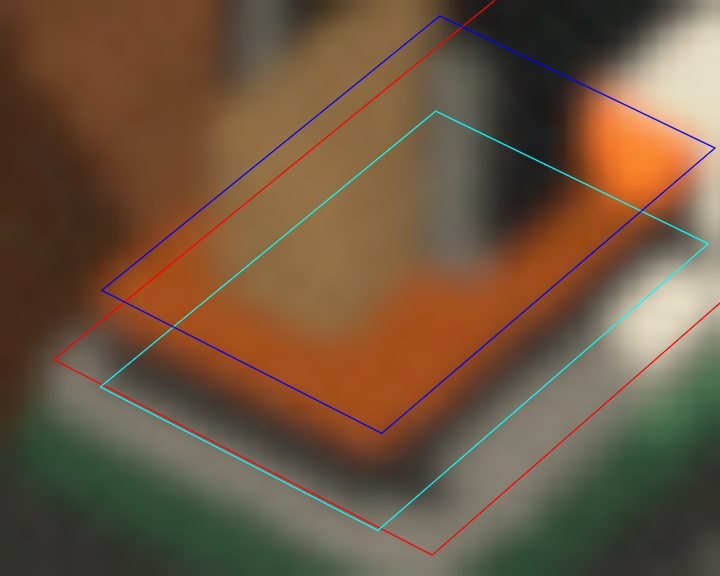

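View pics/e5.png

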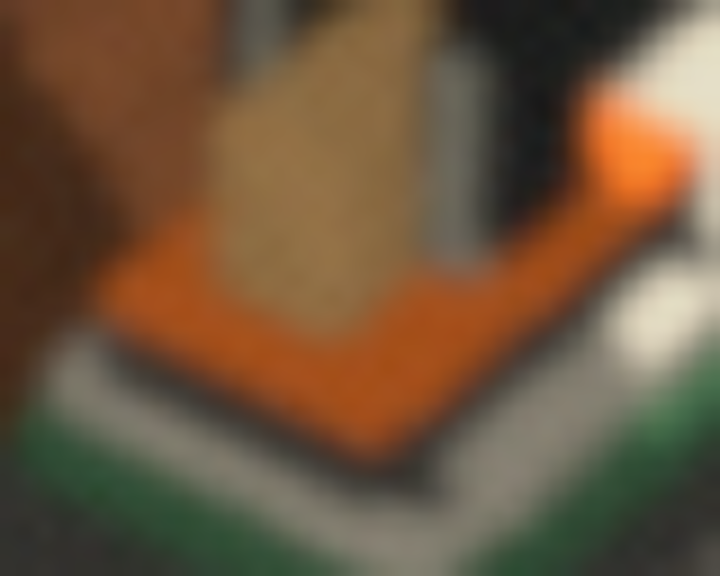

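```bash
python3 - <<'E'
from h import *
from scipy.ndimage import map_coordinates as mc
a=np.radians(104.4);u=np.array([np.cos(a),np.sin(a)]);v=np.array([u[1],-u[0]]);c=np.array([.5855,.041])
def prof(r,f,z,lats):
  for d in np.arange(-112,-84,1.5):
    P=np.array([np.r_[c+u*d/1000+v*l/1000,z] for l in lats]);q=proj(r,P)
    g=[mc(f[...,k].astype(float),[q[:,1],q[:,0]],order=1).mean() for k in range(3)]
    print(f"{d:6.1f}",np.round(g).astype(int))
rs=eyes.read_camera("scene");rt=eyes.read_camera("top")
f0=cv2.imread("pics/scene0.png")[:,:,::-1];t0=cv2.imread("pics/top0.png")[:,:,::-1]
print("top orig");prof(rt,t0,.065,[-15,-10,-5,0,5,10,15])
print("scene orig");prof(rs,f0,.065,[-15,-10,-5,0,5,10,15])
print("scene now");prof(rs,rs["frame"],.0595,[-15,-10,-5,0,5,10,15])
E
```

```text
top orig
-112.0 [132 128 120]
-110.5 [132 128 120]
-109.0 [132 127 120]
-107.5 [132 127 119]
-106.0 [131 127 119]
-104.5 [131 131 120]
-103.0 [142 148 132]
-101.5 [173 184 165]
-100.0 [220 226 214]
 -98.5 [250 251 247]
 -97.0 [254 254 252]
 -95.5 [255 254 253]
 -94.0 [255 254 253]
 -92.5 [255 254 253]
 -91.0 [255 254 253]
 -89.5 [255 254 253]
 -88.0 [255 254 253]
 -86.5 [255 254 253]
 -85.0 [255 254 253]
scene orig
-112.0 [ 66 101  71]
-110.5 [ 77 109  78]
-109.0 [ 89 115  86]
-107.5 [104 121  96]
-106.0 [121 129 107]
-104.5 [139 140 121]
-103.0 [160 156 137]
-101.5 [181 174 154]
-100.0 [200 192 170]
 -98.5 [214 206 182]
 -97.0 [222 215 190]
 -95.5 [226 219 195]
 -94.0 [227 221 197]
 -92.5 [227 221 197]
 -91.0 [227 221 197]
 -89.5 [227 221 197]
 -88.0 [227 221 198]
 -86.5 [228 221 198]
 -85.0 [228 221 198]
scene now
-112.0 [58 83 60]
-110.5 [69 89 67]
-109.0 [83 97 77]
-107.5 [ 98 106  88]
-106.0 [112 115  98]
-104.5 [121 120 104]
-103.0 [122 119 105]
-101.5 [119 115 102]
-100.0 [110 106  94]
 -98.5 [96 93 83]
 -97.0 [83 79 70]
 -95.5 [73 67 60]
 -94.0 [73 60 51]
 -92.5 [79 57 45]
 -91.0 [94 59 41]
 -89.5 [111  63  38]
 -88.0 [127  68  35]
 -86.5 [139  71  32]
 -85.0 [147  73  31]
```

The top view puts the face end at about −100.8 mm and the block's leading end at about −98 to −99.5 mm. I'll slide 1.5 mm further, still pressing, and then lift.

move_arm --commands '[[[0.005,-0.018,0],[0,0,0],-1],[[0.005,-0.018,0],[0,0,0],-1],[[0,0,0],[0,0,0],-1]]'

```text
clock: 14.1
tcp_pos: [0.602, -0.0225, 0.0967]
orientation: [0.0, 0.613, 0.79, 0.002]
wrist_force: [-0.6, 5.5, 6.1]
finger_gap: 0.0209
```

```bash
python3 st.py 2
```

```text
14.2 tcp [ 0.602  -0.0224  0.0967] [ 0.602  -0.0224  0.0967] F [-0.83  6.03  6.38] T [ 1.1   0.37 -0.06] yaw 104.35 [3.000e-04 6.133e-01 7.899e-01 2.000e-03]
along mm -65.55927598263271 across(x) 0.22005306515480966
```

move_arm --commands '[[[0,0,0.1],[0,0,0],-1],[[0,0,0.2],[0,0,0],-1],[[0,0,0.4],[0,0,0],-1],[[0,0,0.6],[0,0,0],-1],[[0,0,0.3],[0,0,0],-1]]'

```text
clock: 14.7
tcp_pos: [0.6016, -0.0246, 0.1611]
orientation: [0.001, 0.614, 0.789, 0.0]
wrist_force: [0.6, -0.1, -3.2]
finger_gap: 0.0208
```

```bash
python3 st.py 2;  python3 - <<'E'
from h import *
r=eyes.read_camera("scene");cv2.imwrite("pics/lift2.png",crop(r,(270,160),120,100,6))
E
```

```text
14.8 tcp [ 0.6024 -0.0246  0.1621] [ 0.6023 -0.0246  0.1615] F [ 0.55  0.36 -2.58] T [ 0.02  0.03 -0.05] yaw 104.26 [1.700e-03 6.139e-01 7.894e-01 7.000e-04]
along mm -67.74894828777985 across(x) 0.025106984381337398
```

View pics/lift2.png

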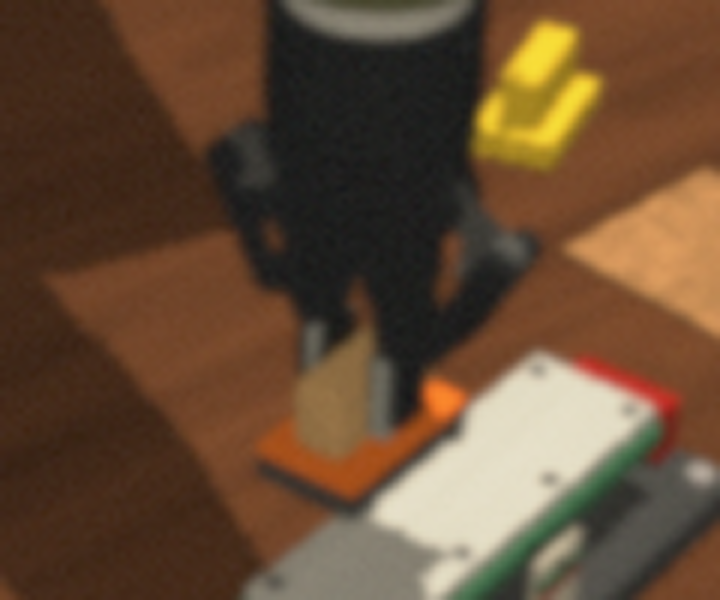

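move_arm --commands '[[[-0.08,-0.4,0],[0,0,-0.246],-1],[[-0.12,-0.74,0],[0,0,-0.246],-1],[[-0.12,-0.74,0],[0,0,-0.246],-1],[[-0.12,-0.74,0],[0,0,-0.246],-1],[[-0.12,-0.74,0],[0,0,-0.246],-1]]'

```text
clock: 15.35
tcp_pos: [0.5771, -0.16, 0.1581]
orientation: [-0.001, 0.68, 0.733, -0.001]
wrist_force: [0.9, 0.2, -3.0]
finger_gap: 0.0205
```

move_arm --commands '[[[-0.12,-0.74,0],[0,0,-0.246],-1],[[-0.12,-0.74,0],[0,0,-0.246],-1],[[-0.12,-0.74,0],[0,0,-0.246],-1],[[-0.12,-0.74,0],[0,0,-0.246],-1],[[-0.12,-0.74,0],[0,0,-0.246],-1]]'

```text
clock: 15.85
tcp_pos: [0.5529, -0.308, 0.1579]
orientation: [-0.001, 0.741, 0.672, -0.0]
wrist_force: [0.3, -0.4, -3.0]
finger_gap: 0.0206
```

move_arm --commands '[[[-0.05,-0.3,-0.4],[0,0,0],-1],[[0,0,-0.4],[0,0,0],-1],[[0,0,-0.3],[0,0,0],-1],[[0,0,0],[0,0,0],-1],[[0,0,0],[0,0,0],-1]]'

```text
clock: 16.35
tcp_pos: [0.5521, -0.318, 0.1151]
orientation: [-0.001, 0.74, 0.673, -0.0]
wrist_force: [-0.6, 0.1, -2.8]
finger_gap: 0.0207
```

```bash
python3 st.py 3
```

```text
16.5 tcp [ 0.553  -0.3183  0.1163] [ 0.5532 -0.3184  0.1167] F [-0.18 -0.06 -3.47] T [-0.04 -0.01 -0.03] yaw 84.63 [9.000e-04 7.394e-01 6.732e-01 1.000e-04]
along mm -339.9534128044251 across(x) -120.8669723814698
```

move_arm --commands '[[[0.01,-0.04,-0.4],[0,0,0],-1],[[0,0,-0.4],[0,0,0],-1],[[0,0,-0.4],[0,0,0],-1],[[0,0,-0.3],[0,0,0],-1],[[0,0,-0.15],[0,0,0],-1]]'

```text
clock: 17.0
tcp_pos: [0.5528, -0.3196, 0.0491]
orientation: [-0.0, 0.739, 0.673, -0.0]
wrist_force: [0.9, 1.1, -2.9]
finger_gap: 0.0207
```

```bash
python3 st.py 2;  python3 - <<'E'
from h import *
r=eyes.read_camera("scene");cv2.imwrite("pics/tr1.png",crop(r,(165,260),90,75,8))
E
```

```text
17.1 tcp [ 0.5526 -0.3195  0.0488] [ 0.5527 -0.3196  0.0492] F [ 0.31  0.21 -4.02] T [0.01 0.03 0.03] yaw 84.61 [-5.000e-04  7.396e-01  6.731e-01 -1.000e-04]
along mm -341.0412033898827 across(x) -121.48047538524644
```

View pics/tr1.png

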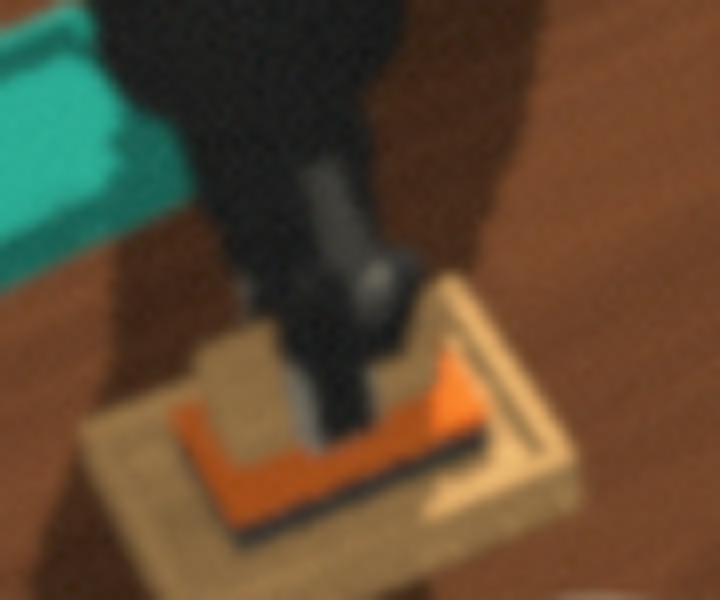

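The block is above the tray interior, aligned and inside the walls. I'm lowering the last 5–6 mm.

move_arm --commands '[[[0.01,0,-0.05],[0,0,0],-1],[[0,0,-0.04],[0,0,0],-1],[[0,0,-0.03],[0,0,0],-1],[[0,0,-0.02],[0,0,0],-1],[[0,0,0],[0,0,0],-1]]'

```text
clock: 17.65
tcp_pos: [0.5533, -0.32, 0.0441]
orientation: [0.0, 0.74, 0.673, 0.0]
wrist_force: [0.1, -0.0, -3.0]
finger_gap: 0.0207
```

```bash
python3 st.py 2
```

```text
17.75 tcp [ 0.5534 -0.32    0.0441] [ 0.5534 -0.32    0.0442] F [ 0.29 -0.37 -4.18] T [ 0.03 -0.02 -0.01] yaw 84.6 [0.     0.7396 0.673  0.    ]
along mm -341.6679201741158 across(x) -120.91543822494398
```

move_arm --commands '[[[0,0,-0.025],[0,0,0],-1],[[0,0,-0.02],[0,0,0],-1],[[0,0,0],[0,0,0],-1]]'

```text
clock: 18.05
tcp_pos: [0.5535, -0.3202, 0.0436]
orientation: [0.001, 0.74, 0.673, 0.0]
wrist_force: [-2.6, 1.1, 4.7]
finger_gap: 0.0208
```

```bash
python3 st.py 2
```

```text
18.15 tcp [ 0.5535 -0.3201  0.0436] [ 0.5535 -0.3201  0.0436] F [-1.81  1.71  5.24] T [ 0.4   0.62 -0.03] yaw 84.6 [5.000e-04 7.396e-01 6.730e-01 0.000e+00]
along mm -341.83324775527984 across(x) -120.78569023187589
```

The block is seated on the tray floor, so I'm releasing it.

move_arm --commands '[[[0,0,0.01],[0,0,0],0.2],[[0,0,0],[0,0,0],0.2],[[0,0,0],[0,0,0],0.2],[[0,0,0],[0,0,0],0.2],[[0,0,0],[0,0,0],0.2]]'

```text
clock: 18.65
tcp_pos: [0.5534, -0.32, 0.0426]
orientation: [0.0, 0.74, 0.673, 0.0]
wrist_force: [-0.8, -0.1, -0.0]
finger_gap: 0.0511
```

move_arm --commands '[[[0,0,0.2],[0,0,0],0.2],[[0,0,0.5],[0,0,0],0.2],[[0,0,0.8],[0,0,0],0.2],[[0,0,0.9],[0,0,0],0.2],[[0,0,0.8],[0,0,0],0.2]]'

```text
clock: 19.15
tcp_pos: [0.5534, -0.3201, 0.173]
orientation: [0.001, 0.74, 0.673, 0.0]
wrist_force: [0.6, 0.5, 0.6]
finger_gap: 0.0512
```

move_arm --commands '[[[-0.5,0.6,0.5],[0,0,0],0.2],[[-0.6,0.9,0.3],[0,0,0],0.2],[[-0.6,0.9,0],[0,0,0],0.2],[[-0.6,0.9,0],[0,0,0],0.2],[[-0.5,0.8,0],[0,0,0],0.2]]'

```text
clock: 19.65
tcp_pos: [0.44, -0.1544, 0.2035]
orientation: [0.0, 0.74, 0.673, 0.0]
wrist_force: [0.6, 1.4, 0.9]
finger_gap: 0.0514
```

move_arm --commands '[[[0,0,0],[0,0,0],0.2],[[0,0,0],[0,0,0],0.2],[[0,0,0],[0,0,0],0.2],[[0,0,0],[0,0,0],0.2],[[0,0,0],[0,0,0],0.2]]'

```text
clock: 20.15
tcp_pos: [0.4419, -0.1568, 0.2026]
orientation: [0.0, 0.74, 0.673, 0.0]
wrist_force: [0.0, -0.1, -1.5]
finger_gap: 0.0511
```

```bash
python3 st.py 1;  python3 - <<'E'
from h import *
r=eyes.read_camera("scene");cv2.imwrite("pics/fs.png",r["frame"][:,:,::-1])
r=eyes.read_camera("top");a=crop(r,(395,205),60,60,6);b=crop(r,(140,140),320,180,2);
b=cv2.resize(b,(640,360));cv2.imwrite("pics/ft.png",cv2.resize(np.hstack([a,b]),(800,288)))
E
```

```text
20.2 tcp [ 0.4417 -0.1567  0.2025] [ 0.4417 -0.1567  0.2025] F [ 0.6   0.35 -0.32] T [-0.02 -0.06 -0.03] yaw 84.55 [-1.000e-04  7.399e-01  6.727e-01 -0.000e+00]
along mm -155.72897913269483 across(x) -188.40992213962832
```

View pics/fs.png

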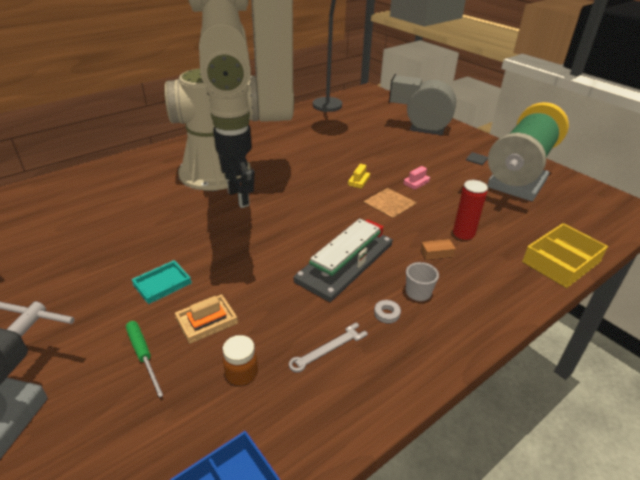

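View pics/ft.png

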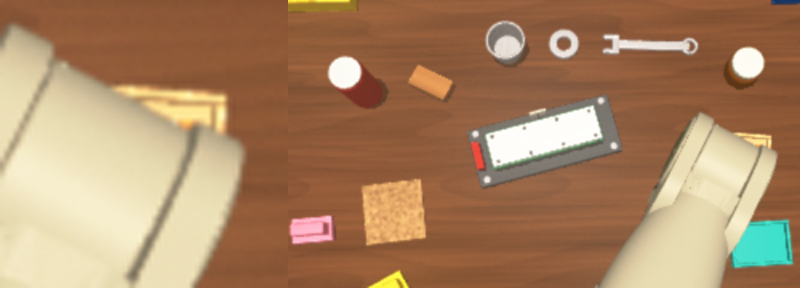

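The scene view shows the block sole down in the wooden tray at about (207,316). The cover has risen again, the other things are where they started, and the arm is clear.

```bash
python3 -c "
from workcell import job
print(job.hand_in())"
```

```text
the job is handed in; nothing more can be done
None
```

I dressed the sealing face with the block, put the block away in its wooden tray and handed the job in; the clock read about 20 s at my last check.

- **Start of the stroke:** I picked the orange-edged block off the cork mat and set it lengthwise on the face, about flush with the red-marker end.
- **Pressure:** I pressed with about 10 N. From the force and the tool height I put the sink at 5 to 6 mm. It stayed there for the whole slide, with wrist force and tool height steady. I did not read the pointer itself, because the images are too coarse.
- **Slide:** The block went about 129 mm at roughly 25 mm/s, within about 1.3 mm of the middle of the face, and I did not lift it on the way. I paused it, still pressed, about 10 mm short of the plain end and again near the end for checks.
- **Putting away:** I set it sole down in the tray, let go and moved the arm clear. The last scene picture shows it in the tray, the cover up again and the other things where they were.

**Where checks disagreed:** At the plain end, the arm position and the blurred scene picture differed by up to 2 mm on how flush the block was, so I slid it 1.5 mm further. The arm also hid most of the tray in the final top view, so that last check rests on the scene camera.

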